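# Open the food-waste caddy and bin the mandarin

### The job

Gently push the wooden lid of the food-waste caddy up and back, past its balance point, so that it stands open by itself; then put the mandarin into the caddy and leave the lid standing open. Where the lid balances and where its stop comes cannot be seen, so feel for it: do not press the lid hard against its stop, do not shift or tip the caddy, and leave the lemon and the garlic where they are.

Things in the scene. Friction and masses are not known exactly. Their poses are not given: they have to be found in the camera images.
- caddy: White stoneware food-waste caddy: open square crock 180 mm deep (its x), 190 wide (its y), rim 130 mm high, walls and floor 8 mm, ears 12 mm out at the sides. Loose on the worktop, 2.8 kg; about 7 N backwards on the raised lip begins to tip it. Origin: centre of its underside, z up; its -x side (front, with the lid's lip) faces left (+y), up to 0.55 rad to the robot; hinge at +x
- caddy_hinge (a point): Middle of the lid's hinge axis, fixed to the caddy: 94 mm behind (+x) the caddy's origin, 139 mm up. Its axes are the caddy's; the lid turns about y
- lid: Hinged wooden lid, 186 x 194 x 8 mm; origin on the hinge axis, axes the caddy's when shut; opens by turning about y. Damped: about 2 N at the lip lifts it, plus 2.5 N per 10 cm/s. Below its balance point it sinks shut, beyond it sinks back to its stop and stays. Both differ from run to run: balance 1.35 to 1.78 rad open, stop 0.07 to 0.17 rad later. Finger forces over 12 N spoil it
- lip (a point): Middle of the lip's lower front edge, 218 mm from the hinge axis, 8 mm below the hinge plane of the lid. Lip: tab 80 mm wide, 7 thick, out 30 mm beyond the front wall, underside 131 mm up when shut; a finger fits under it. A filter box 100 mm wide hangs 22 mm under the lid, 47 to 137 mm from the axis; the rest is plain. Axes: the lid's (the caddy's when shut)
- mandarin_1: Small orange mandarin, 46 mm across and 39 mm high, lying loose on the worktop left of the caddy. Origin: its underside, centre; z up at the start
- lemon_1: Yellow lemon, 75 x 54 x 53 mm (long along its x), loose, to be left alone. Origin: centre of its underside
- garlic_1: White garlic bulb, 58 mm across, 57 mm high, loose, to be left alone. Origin: centre of its underside
Not all that is in view belongs to the job. Several things look just like the mandarin_1: the one meant starts farthest to the robot's right.

How it is judged:
By the outcome, as a careful person would: the job done as asked, in the order asked, and still so for the second after the job is handed in, with the robot touching nothing.
It also fails if it takes over 72 s, if anything falls off the work surface, if the arm or the gripper's body presses on something with over 40 N, if the wrist force passes 120 N, or if a joint passes its speed limit or range.

### The arm

A 7-joint arm with a two-finger parallel gripper is mounted at the origin on the work surface; the furniture and walls round the work are solid. World frame = base frame: x ahead of the robot, y to its left, z up, the work surface at z = 0. Lengths are in m, angles in rad, forces in N, time in s.
With the tool pointing down it reaches from about 0.4 to 0.85 m from the base axis. Payload 10.4 kg.
Tool frame: the origin (TCP) lies midway between the tips of the shut fingers; the grasp point (between the pads) lies 19 mm behind it; z points along the fingers, y is the direction in which the jaws open and shut (so a half turn about z gives the same grasp; the last joint's range is limited). The gripper opens to 85 mm and grips with 20 to 120 N. Pads are 22 mm wide; open, the fingers measure 114 mm over their backs; the gripper's body (76 mm by 85 mm) begins 54 mm behind the grasp point. The pads swing forward as they close: fully open they stand 13 mm farther back than shut.
Start: joints at [-1.158, 0.332, -0.065, 1.46, 0.022, 1.35, -0.088], TCP at [0.264, 0.567, 0.231] pointing down, gripper open.
Joint ranges: [-2.6, 2.6], [-0.5, 2.12], [-1.47, 1.34], [0.16, 2.42], [-1.27, 4.41], [0.06, 2.06], [-2.6, 2.6]. Speed limits (rad/s): [2.22, 2.22, 2.79, 2.79, 3.14, 3.14, 3.14].

### API

Orientations are given as [roll, pitch, yaw] about the fixed x, y, z axes, in that order (R = Rz(yaw) Ry(pitch) Rx(roll)).
In Python, from cell import ctrl, get_image, camera_params, spotter gives the robot as it stands.
- The arm moves only by the tool move_arm, never from a script. Its argument "moves" is a list of rows, each a list of 7 numbers: the shift along the tool's x, y, z in m, then the turn, a rotation vector about the tool's x, y, z in degrees, then the opening, from 0 (shut) to 1 (fully open). A call has 1 to 10 rows; each row shifts and turns the commanded pose from where the row before left it, along the tool's axes as they then stand; what a row does not reach is not made up. A row lasts 1/8 s, in which the tool goes at most 62.5 mm and 10.7 degrees, less where a joint would pass 70% of its speed; a pose out of reach is approached as far as the arm can. A call is refused whole if a number of a shift passes 0.0625 or a number of a turn 10.7, either way. A call with a gripper value outside its range is refused whole. The fingers move at their own pace and stop on an object; "squeeze" is the grip in N (left out, the last holds). Time passes only in rows, so rows that do not move let the fingers close. It gives the time, the measured TCP pose, the force and the opening at its end, in the units of the state.
- ctrl.get_obs(): the state, without advancing time (a new reading comes with each control period).
- get_image(name): name is "scene" or "top" or "wrist"; returns (picture, depth): 420x560x3 uint8, blue, green, red; 420x560 float32, m along the optical axis (not along the pixel's ray), 0 where there is no reading.
- camera_params(name): a dict with "camera_matrix" (3x3 intrinsics, pixels), "xyz" and "rotation" of the camera in the world; the wrist camera has in their place "T_tool_cam" (4x4, takes a point from camera to tool coordinates, whose origin is the TCP and whose axes are the flange's). Camera axes: x right, y up, looking along -z (the intrinsics and any distortion apply to the point x, -y, -z); pixel columns grow to the right and rows downward; lengths in m; the calibration is good to about 2 mm. A picture is of the moment at which its call begins: read the wrist's pose just before it. camera_params takes no time and is no camera call.
- ctrl.job_done(): hands the job in, once; it reports no verdict.
Trained networks look in the newest picture that a camera, given by its name, has taken for a name from the list of things; names that differ only in an ending like _2 or _b are one class to them, and where a whole thing is asked for, a point or a joint stands for the part that bears it (a point fixed in the world has none). Each returns a list of dicts, best first, with "score" (0 to 1); they miss things now and then, are a little off and sometimes report something else, mostly with a low value. They report only what shows in the picture. A call takes as long as a camera call. They do not tell look-alikes from the thing itself.
- spotter.boxes_of(camera, label): "point" ([x, y, z] in m, in the coordinates of the camera as it stood for that picture, good to about 4 mm: the middle of the surface that is visible of it).
The state is a dict: "clock": time; "qpos": joint angles; "joint_vel": joint speeds; "joint_efforts": joint torques, N m; "tcp_pos": TCP position; "orientation": TCP orientation; "contact_force": force on the tool from outside, world axes, zero at the start; "wrist_torque": the same for the moment, N m; "width": opening from 0.0 (shut) to 1.0 (fully open).
Only numpy, scipy, OpenCV 4.12 (cv2) and the standard library are available. Lean on these libraries where they do the work, as an engineer would, in place of code of your own. Each camera call takes 0.05 s, during which the arm holds its last target. There are 200 camera calls.

## Working session

There is one attempt and no reset: what is moved stays moved. The work goes in short steps, Python scripts to look and compute and a tool call to move; the robot and the scene stay as the last step left them, time stands still between calls to the robot, and variables do not carry over. Pictures are saved under pics/ and viewed, about 8 in all and at most 12, crops included, and the job is handed in when it is done.

Besides the shell and the picture viewer there is one more tool, called after "Request:" by a JSON object that holds its "op" and its "data", one argument or row to a line. move_arm: Moves the arm, as the interface text tells. Its arguments: {"type":"object","properties":{"moves":{"type":"array","items":{"type":"array","items":{"type":"number"}}},"squeeze":{"type":"number"}},"required":["moves"]}

```bash
mkdir -p pics; ls; cat > h.py <<'E'
import numpy as np, cv2
from scipy.spatial.transform import Rotation as Ro
from cell import ctrl, get_image, camera_params, spotter
def cam(name,obs=None):
    p=camera_params(name); K=np.array(p["camera_matrix"])
    if "T_tool_cam" in p:
        o=obs or ctrl.get_obs(); T=np.eye(4); T[:3,:3]=Ro.from_euler('xyz',o["orientation"]).as_matrix(); T[:3,3]=o["tcp_pos"]
        return K,T@np.array(p["T_tool_cam"])
    T=np.eye(4); R=np.array(p["rotation"]); T[:3,:3]=R if R.shape==(3,3) else Ro.from_euler('xyz',R).as_matrix(); T[:3,3]=p["xyz"]
    return K,T
def cloud(K,T,d):
    v,u=np.mgrid[:d.shape[0],:d.shape[1]]
    P=np.stack([(u-K[0,2])/K[0,0]*d,-(v-K[1,2])/K[1,1]*d,-d],-1)
    return P@T[:3,:3].T+T[:3,3]
def proj(K,T,p):
    q=T[:3,:3].T@(np.array(p)-T[:3,3]); return K[0,2]+K[0,0]*q[0]/-q[2],K[1,2]-K[1,1]*q[1]/-q[2]
E
python3 - <<'E'
from h import *
o=ctrl.get_obs(); print({k:np.round(v,3) for k,v in o.items()})
for n in ["scene","top"]:
    im,d=get_image(n); K,T=cam(n); cv2.imwrite(f"pics/{n}0.png",im); np.savez(f"{n}0.npz",im=im,d=d,K=K,T=T)
    print(n,camera_params(n).keys(),np.round(T[:3,3],3))
    for l in ["caddy","lid","lip","caddy_hinge","mandarin_1","lemon_1","garlic_1"]:
        for r in spotter.boxes_of(n,l):
            p=T[:3,:3]@np.array(r["point"])+T[:3,3]; print(l,round(r["score"],2),p.round(3),np.round(proj(K,T,p)))
E
```

```text
pics
{'clock': np.float64(0.0), 'qpos': array([-1.158,  0.333, -0.065,  1.461,  0.022,  1.35 , -0.089]), 'joint_vel': array([ 0.002, -0.001,  0.002,  0.   ,  0.001, -0.001,  0.001]), 'joint_efforts': array([ 0.0000e+00, -6.2545e+01,  4.9000e-02, -3.9161e+01,  1.6000e-02,
        1.0000e-02, -0.0000e+00]), 'tcp_pos': array([0.264, 0.566, 0.231]), 'orientation': array([-3.14 ,  0.   ,  2.706]), 'contact_force': array([-0.427, -0.141, -0.313]), 'wrist_torque': array([-0.026, -0.024, -0.024]), 'width': np.float64(1.0)}
scene dict_keys(['camera_matrix', 'xyz', 'rotation']) [-0.378 -0.7    0.946]
caddy 0.72 [ 0.516 -0.119  0.126] [361. 253.]
caddy 0.64 [ 0.56  -0.099  0.143] [366. 239.]
lid 0.57 [ 0.559 -0.096  0.143] [365. 238.]
lid 0.17 [ 0.516 -0.123  0.131] [363. 252.]
lip 0.71 [ 0.558 -0.095  0.14 ] [364. 239.]
lip 0.36 [0.515 0.25  0.037] [267. 224.]
caddy_hinge 0.62 [ 0.516 -0.121  0.13 ] [362. 252.]
caddy_hinge 0.38 [0.406 0.253 0.032] [241. 239.]
mandarin_1 0.67 [0.47  0.539 0.029] [201. 197.]
lemon_1 0.72 [0.516 0.249 0.038] [267. 224.]
garlic_1 0.54 [0.413 0.25  0.033] [243. 238.]
garlic_1 0.26 [0.517 0.251 0.038] [267. 224.]
top dict_keys(['camera_matrix', 'xyz', 'rotation']) [0.435 0.184 1.084]
caddy 0.59 [ 0.561 -0.084  0.142] [406. 182.]
lid 0.85 [ 0.569 -0.092  0.138] [409. 178.]
lid 0.24 [0.523 0.262 0.042] [258. 198.]
lip 0.62 [ 0.561 -0.081  0.139] [405. 182.]
mandarin_1 0.75 [0.484 0.468 0.037] [176. 212.]
mandarin_1 0.54 [0.489 0.547 0.038] [146. 210.]
lemon_1 0.92 [0.526 0.264 0.046] [257. 197.]
garlic_1 0.93 [0.417 0.261 0.038] [257. 241.]
```

View pics/scene0.png

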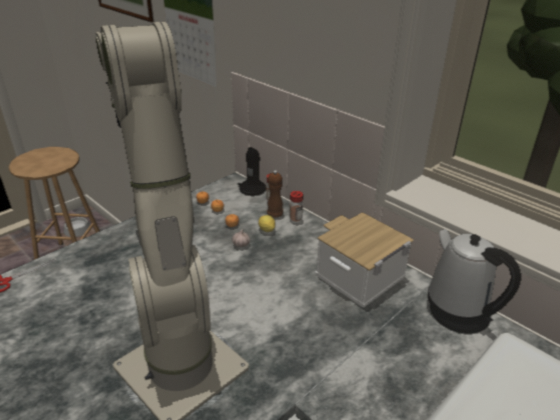

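View pics/top0.png

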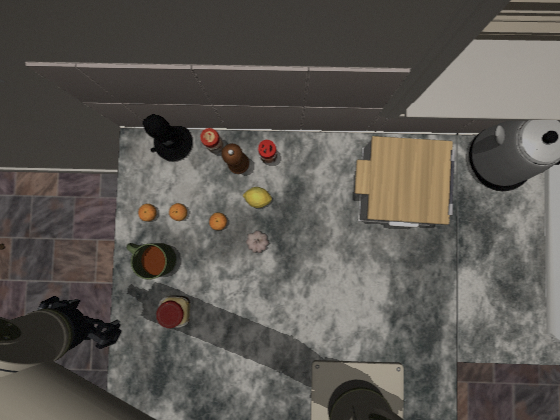

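```bash
python3 - <<'E'
import sys
from h import *
z=np.load("top0.npz"); P=cloud(z["K"],z["T"],z["d"]); im=z["im"]
m=(z["d"]>0)&(P[...,2]>0.115)&(P[...,2]<0.17)&(P[...,0]>0.35)&(P[...,0]<0.8)&(P[...,1]<0.12)&(P[...,1]>-0.3)
n,l,s,c=cv2.connectedComponentsWithStats(m.astype(np.uint8))
for i in range(1,n):
    if s[i,4]<100: continue
    q=P[l==i]; r=cv2.minAreaRect(q[:,:2].astype(np.float32)); print(s[i],r,np.median(q[:,2]));print(cv2.boxPoints(r).round(3))
m=(P[...,2]>0.012)&(P[...,2]<0.08)
hsv=cv2.cvtColor(im,cv2.COLOR_BGR2HSV)
n,l,s,c=cv2.connectedComponentsWithStats(m.astype(np.uint8))
for i in range(1,n):
    if s[i,4]<60: continue
    q=P[l==i]; r=cv2.minAreaRect(q[:,:2].astype(np.float32)); print(s[i],np.round(r[0],3),np.round(r[1],3),round(r[2]),q[:,2].max().round(3),np.median(hsv[l==i],0))
E
```

```text
[318 111 120  10 527] ((0.7096357941627502, -0.02115011215209961), (0.2819032371044159, 0.01733424887061119), 87.74720764160156) 0.13946869160417008
[[ 0.695 -0.162]
 [ 0.713 -0.162]
 [ 0.724  0.119]
 [ 0.707  0.12 ]]
[487 130  22  39 424] ((0.6449682116508484, -0.28848597407341003), (0.09109235554933548, 0.018661443144083023), 3.173717737197876) 0.13756574399792715
[[ 0.599 -0.282]
 [ 0.6   -0.3  ]
 [ 0.691 -0.295]
 [ 0.69  -0.277]]
[ 354  136  101   89 7475] ((0.5678490996360779, -0.07895693928003311), (0.22327566146850586, 0.19432729482650757), 87.41679382324219) 0.13714707222098999
[[ 0.466 -0.186]
 [ 0.66  -0.195]
 [ 0.67   0.028]
 [ 0.476  0.037]]
[  0 113 143  13 984] [0.72  0.753] [0.399 0.009] 89 0.08 [17. 30. 61.]
[ 150  119  378   72 3861] [0.665 0.058] [0.982 0.146] 86 0.08 [15. 32. 57.]
[516 126  23  39  66] [ 0.666 -0.4  ] [0.101 0.02 ] 22 0.078 [ 18.  10. 103.]
[206 136  18  18 125] [0.656 0.37 ] [0.018 0.043] 48 0.079 [14. 64. 59.]
[361 145   7  15  70] [ 0.646 -0.004] [0.003 0.043] 86 0.078 [20. 11. 69.]
[227 152  21  22 178] [0.612 0.314] [0.034 0.054] 44 0.079 [ 12
[... 210 characters left out ...]
8] 38 0.055 [ 24.  148.  152.5]
[358 194  30  29 185] [ 0.491 -0.018] [0.101 0.048] 45 0.08 [20. 11. 68.]
[168 203  19  18 261] [0.486 0.47 ] [0.044 0.044] 44 0.041 [ 14. 172. 152.]
[138 204  18  17 257] [0.483 0.549] [0.044 0.04 ] 16 0.04 [ 14. 172. 155.]
[209 212  18  18 250] [0.466 0.366] [0.044 0.042] 3 0.043 [ 14.  172.  155.5]
[246 231  22  22 361] [0.414 0.263] [0.054 0.054] 1 0.056 [  9.  40. 129.]
[152 243  23  34 239] [0.37  0.492] [0.083 0.033] 16 0.08 [39. 89. 24.]
[133 245  32  33 787] [0.361 0.526] [0.067 0.067] 56 0.08 [ 11. 186.  89.]
[158 295  33  33 423] [0.244 0.456] [0.084 0.06 ] 39 0.08 [21. 91. 87.]
[324 370  71  50 747] [0.046 0.003] [0.099 0.185] 13 0.08 [21. 38. 32.]
```

Candidates for the mandarin, as pixels in the top picture: (147,213), (177,212) and (218,222). The one farthest to the robot's right has the smallest y, so it is (218,222), at about (0.466, 0.366). The lid is shut, with its lip at the left edge (362,177). The lemon is at (258,198) and the garlic at (258,242).

```bash
cat >> h.py <<'E'
F=np.array([.045,.999,0]); F/=np.linalg.norm(F); K3=np.array([0,0,1.]); HINGE=np.array([.563,-.185,.139])
def Rt(a): # tool pointing -F, a below horizontal
    s,c=np.sin(a),np.cos(a); z=-F*c-K3*s; x=F*s-K3*c; return np.stack([x,np.cross(z,x),z],1)
def lip(th): return HINGE+.218*(F*np.cos(th)+K3*np.sin(th))-.008*(K3*np.cos(th)-F*np.sin(th))
def pose(th,gap=0,a=None,d=.017):
    a=min(.6+.62*th,1.57) if a is None else a
    R=Rt(a); return lip(th)-R@np.array([-.011-gap,0,-d]),R
def rows(p1,R1,n=None,p0=None,R0=None,g=0):
    o=ctrl.get_obs()
    p0=np.array(o["tcp_pos"]) if p0 is None else p0; R0=Ro.from_euler('xyz',o["orientation"]).as_matrix() if R0 is None else R0
    rv=Ro.from_matrix(R0.T@R1).as_rotvec(); ang=np.degrees(np.linalg.norm(rv)); D=np.linalg.norm(p1-p0)
    n=n or int(max(np.ceil(D/.055),np.ceil(ang/9.5),1)); R=R0; out=[]
    st=Ro.from_rotvec(rv/n).as_matrix()
    for i in range(n):
        s=R.T@(p1-p0)/n; out.append([*np.round(s,4),*np.round(np.degrees(rv)/n,1),g]); R=R@st
    print(n,"rows, dist",D.round(3),"ang",ang.round(1))
    for r in out: print([float(v) for v in r])
def st():
    o=ctrl.get_obs(); print(round(float(o["clock"]),2),np.round(o["tcp_pos"],4),np.round(o["orientation"],3),"F",np.round(o["contact_force"],2),"q",np.round(o["qpos"],2),"w",np.round(o["width"],2))
E
python3 - <<'E'
from h import *
im=cv2.imread("pics/top0.png"); cv2.imwrite("pics/crop1.png",cv2.resize(im[120:270,120:460],None,fx=2.3,fy=2.3,interpolation=cv2.INTER_CUBIC))
print(pose(0)[0],pose(1.57)[0])
rows(np.array([.57,.2,.36]),Rt(1.57))
rows(np.array([.577,.13,.2]),Rt(.6),p0=np.array([.57,.2,.36]),R0=Rt(1.57))
E
```

```text
[0.57245799 0.02496745 0.11232239] [ 0.56386219 -0.16585935  0.33998481]
9 rows, dist 0.495 ang 67.6
[-0.048, -0.0226, -0.0143, 0.0, -0.0, 7.5, 0.0]
[-0.0506, -0.0161, -0.0143, 0.0, -0.0, 7.5, 0.0]
[-0.0522, -0.0093, -0.0143, 0.0, -0.0, 7.5, 0.0]
[-0.053, -0.0024, -0.0143, 0.0, -0.0, 7.5, 0.0]
[-0.0529, 0.0045, -0.0143, 0.0, -0.0, 7.5, 0.0]
[-0.0518, 0.0114, -0.0143, 0.0, -0.0, 7.5, 0.0]
[-0.0499, 0.0181, -0.0143, 0.0, -0.0, 7.5, 0.0]
[-0.0471, 0.0244, -0.0143, 0.0, -0.0, 7.5, 0.0]
[-0.0435, 0.0304, -0.0143, 0.0, -0.0, 7.5, 0.0]
6 rows, dist 0.175 ang 55.6
[-0.0116, 0.0017, 0.0267, 0.0, -9.3, -0.0, 0.0]
[-0.0071, 0.0017, 0.0282, 0.0, -9.3, -0.0, 0.0]
[-0.0025, 0.0017, 0.029, 0.0, -9.3, -0.0, 0.0]
[0.0022, 0.0017, 0.029, 0.0, -9.3, -0.0, 0.0]
[0.0068, 0.0017, 0.0283, 0.0, -9.3, -0.0, 0.0]
[0.0113, 0.0017, 0.0268, 0.0, -9.3, -0.0, 0.0]
```

View pics/crop1.png

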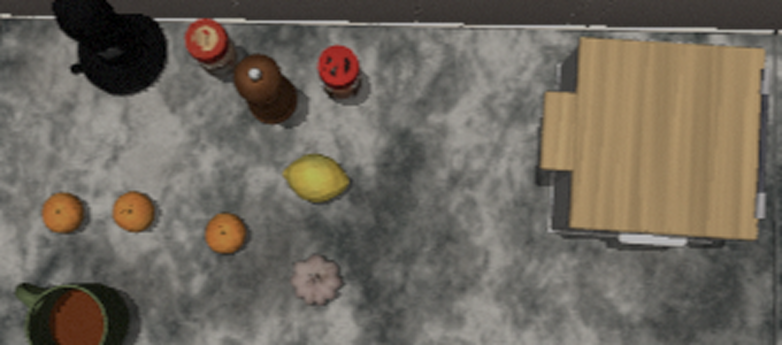

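The crop shows the chosen mandarin at crop (226,233), alone and left of the lemon (315,178) and garlic (317,280). The caddy's lip is at crop (558,130).

Request:
{"op": "move_arm", "data": {
  "moves": [
    [0,0,-0.06,0,0,0,0],
    [-0.048,-0.0226,-0.008,0,0,7.5,0],
    [-0.05,-0.016,-0.008,0,0,7.5,0],
    [-0.052,-0.009,-0.008,0,0,7.5,0],
    [-0.053,-0.0024,-0.008,0,0,7.5,0],
    [-0.053,0.0045,-0.008,0,0,7.5,0],
    [-0.052,0.0114,-0.008,0,0,7.5,0],
    [-0.05,0.018,-0.008,0,0,7.5,0],
    [-0.047,0.0244,-0.008,0,0,7.5,0],
    [-0.0435,0.03,-0.008,0,0,7.5,0]
  ]
}}

```text
clock: 2.05
tcp_pos: [0.5704, 0.1994, 0.3638]
orientation: [3.141, -0.0, 1.524]
contact_force: [1.4, 1.3, -0.1]
width: 0.001
```

```bash
python3 -c "
from h import *
st(); rows(np.array([.577,.13,.22]),Rt(.6))"
```

```text
2.05 [0.5704 0.1994 0.3638] [ 3.141 -0.     1.524] F [ 1.44  1.27 -0.09] q [-0.69  0.26  0.36  1.3  -0.09  1.6  -0.39] w 0.0
6 rows, dist 0.16 ang 55.6
[-0.0115, 0.0016, 0.024, -0.0, -9.3, -0.0, 0.0]
[-0.0075, 0.0016, 0.0255, -0.0, -9.3, -0.0, 0.0]
[-0.0033, 0.0016, 0.0264, -0.0, -9.3, -0.0, 0.0]
[0.001, 0.0016, 0.0266, -0.0, -9.3, -0.0, 0.0]
[0.0053, 0.0016, 0.0261, -0.0, -9.3, -0.0, 0.0]
[0.0094, 0.0016, 0.0249, -0.0, -9.3, -0.0, 0.0]
```

Request:
{"op": "move_arm", "data": {
  "moves": [
    [-0.0115,0.0016,0.024,0,-9.3,0,0],
    [-0.0075,0.0016,0.0255,0,-9.3,0,0],
    [-0.0033,0.0016,0.0264,0,-9.3,0,0],
    [0.001,0.0016,0.0266,0,-9.3,0,0],
    [0.0053,0.0016,0.0261,0,-9.3,0,0],
    [0.0094,0.0016,0.0249,0,-9.3,0,0],
    [0,0,0,0,0,0,0]
  ]
}}

```text
clock: 2.92
tcp_pos: [0.5744, 0.1323, 0.215]
orientation: [-3.128, 0.979, 1.541]
contact_force: [0.2, 0.0, -0.0]
width: 0.004
```

```bash
python3 -c "
from h import *
st(); im,d=get_image('wrist'); K,T=cam('wrist'); cv2.imwrite('pics/wrist1.png',im)
p,R=pose(0,gap=.012); q=p+.06*F-.01*K3; rows(q,R); rows(p,R,p0=q,R0=R)
np.savez('w1.npz',im=im,d=d,K=K,T=T);print(proj(K,T,lip(0)),proj(K,T,p))
P=cloud(K,T,d); m=(d>0)&(P[...,2]>.11)&(P[...,2]<.16)&(P[...,0]>.4)&(P[...,0]<.69)&(P[...,1]<.06);q=P[m];print(len(q),q.min(0),q.max(0))
"
```

```text
2.92 [0.5744 0.1323 0.215 ] [-3.128  0.979  1.541] F [ 0.19  0.03 -0.04] q [-0.95  0.69  0.4   1.37  0.52  1.74 -0.66] w 0.0
3 rows, dist 0.132 ang 0.3
[0.0272, 0.0006, 0.0346, 0.0, 0.1, 0.1, 0.0]
[0.0272, 0.0006, 0.0347, 0.0, 0.1, 0.1, 0.0]
[0.0271, 0.0005, 0.0347, 0.0, 0.1, 0.1, 0.0]
2 rows, dist 0.061 ang 0.0
[-0.0211, -0.0, 0.0219, 0.0, 0.0, 0.0, 0.0]
[-0.0211, -0.0, 0.0219, 0.0, 0.0, 0.0, 0.0]
(np.float64(281.429018574161), np.float64(181.07696152906342)) (np.float64(281.4680130754757), np.float64(150.4636141628792))
15244 [ 0.47002155 -0.32238166  0.11000172] [0.68997167 0.03323823 0.15998798]
```

View pics/wrist1.png

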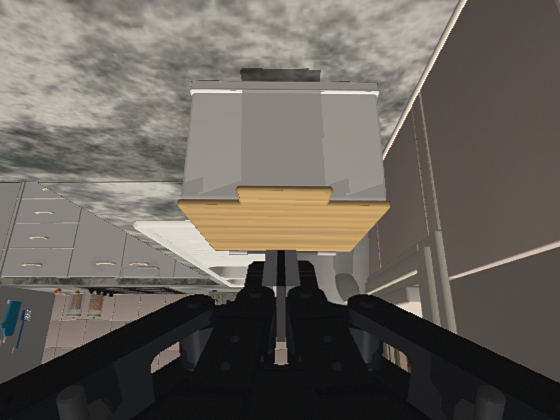

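Request:
{"op": "move_arm", "data": {
  "moves": [
    [0.027,0,0.0345,0,0,0,0],
    [0.027,0,0.0345,0,0,0,0],
    [0.027,0,0.0345,0,0,0,0],
    [0,0,0,0,0,0,0]
  ]
}}

```text
clock: 3.48
tcp_pos: [0.5744, 0.0898, 0.0951]
orientation: [3.141, 0.972, 1.524]
contact_force: [0.2, -0.7, 1.3]
width: -0.002
```

```bash
python3 -c "
from h import *
st()
p,R=pose(0,gap=.012); rows(p,R); rows(*pose(0),p0=p,R0=R); rows(*pose(.25),p0=pose(0)[0],R0=R)"
```

```text
3.48 [0.5744 0.0898 0.0951] [3.141 0.972 1.524] F [ 0.2  -0.72  1.26] q [-0.9   0.78  0.39  1.49  0.5   1.53 -0.77] w -0.0
2 rows, dist 0.059 ang 0.1
[-0.0194, 0.0005, 0.0219, -0.0, 0.0, -0.0, 0.0]
[-0.0194, 0.0005, 0.0219, -0.0, 0.0, -0.0, 0.0]
1 rows, dist 0.012 ang 0.0
[-0.012, -0.0, -0.0, 0.0, 0.0, 0.0, 0.0]
1 rows, dist 0.053 ang 8.9
[-0.0449, 0.0, -0.0285, -0.0, 8.9, 0.0, 0.0]
```

The wrist view is upside down. It shows the caddy's front centred, with the lip tab spanning (237–331, 190) and its middle at about column 284, where I predicted it (281,181).

Request:
{"op": "move_arm", "data": {
  "moves": [
    [-0.01,0,0.011,0,0,0,0],
    [-0.01,0,0.011,0,0,0,0],
    [-0.01,0,0.011,0,0,0,0],
    [-0.009,0,0.011,0,0,0,0],
    [0,0,0,0,0,0,0],
    [0,0,0,0,0,0,0]
  ]
}}

```text
clock: 4.22
tcp_pos: [0.5719, 0.0334, 0.1017]
orientation: [-3.141, 0.973, 1.528]
contact_force: [0.4, -0.1, 0.3]
width: -0.001
```

```bash
python3 -c "
from h import *
st()
im,d=get_image('wrist'); cv2.imwrite('pics/wrist2.png',im)
print('contact pt',np.array(ctrl.get_obs()['tcp_pos'])+Rt(.6)@[-.011,0,-.017],lip(0))"
```

```text
4.22 [0.5719 0.0334 0.1017] [-3.141  0.973  1.528] F [ 0.41 -0.1   0.28] q [-0.87  0.73  0.41  1.59  0.54  1.45 -0.75] w -0.0
contact pt [0.57229191 0.04146084 0.1202294 ] [0.57280987 0.03277917 0.131     ]
```

Request:
{"op": "move_arm", "data": {
  "moves": [
    [-0.004,0,0,0,0,0,0],
    [-0.004,0,0,0,0,0,0],
    [-0.004,0,0,0,0,0,0],
    [-0.004,0,0,0,0,0,0],
    [-0.003,0,0,0,0,0,0],
    [0,0,0,0,0,0,0]
  ]
}}

```text
clock: 5.03
tcp_pos: [0.5717, 0.0246, 0.1169]
orientation: [3.142, 0.97, 1.531]
contact_force: [0.9, 8.5, -2.9]
width: 0.0
```

```bash
python3 -c "
from h import *
st()
im,d=get_image('wrist'); cv2.imwrite('pics/wrist3.png',im)
print('contact pt',np.array(ctrl.get_obs()['tcp_pos'])+Rt(.6)@[-.011,0,-.017],lip(0))
R=Rt(.6)
for t in np.arange(0,1.6,.15): rows(*pose(t+.15),3,p0=pose(t)[0],R0=pose(t)[1])
"
```

```text
5.03 [0.5717 0.0246 0.1169] [3.142 0.97  1.531] F [ 0.86  8.54 -2.92] q [-0.86  0.69  0.42  1.6   0.55  1.46 -0.73] w 0.0
contact pt [0.57203447 0.03244727 0.13548651] [0.57280987 0.03277917 0.131     ]
3 rows, dist 0.032 ang 5.3
[-0.0087, 0.0, -0.0062, -0.0, 1.8, -0.0, 0.0]
[-0.0085, 0.0, -0.0064, -0.0, 1.8, -0.0, 0.0]
[-0.0083, 0.0, -0.0067, -0.0, 1.8, -0.0, 0.0]
3 rows, dist 0.032 ang 5.3
[-0.009, 0.0, -0.0056, 0.0, 1.8, 0.0, 0.0]
[-0.0088, 0.0, -0.0059, 0.0, 1.8, 0.0, 0.0]
[-0.0087, 0.0, -0.0062, 0.0, 1.8, 0.0, 0.0]
3 rows, dist 0.032 ang 5.3
[-0.0093, 0.0, -0.0051, -0.0, 1.8, 0.0, 0.0]
[-0.0092, 0.0, -0.0054, -0.0, 1.8, 0.0, 0.0]
[-0.009, 0.0, -0.0056, -0.0, 1.8, 0.0, 0.0]
3 rows, dist 0.032 ang 5.3
[-0.0096, 0.0, -0.0045, 0.0, 1.8, -0.0, 0.0]
[-0.0094, 0.0, -0.0048, 0.0, 1.8, -0.0, 0.0]
[-0.0093, 0.0, -0.0051, 0.0, 1.8, -0.0, 0.0]
3 rows, dist 0.032 ang 5.3
[-0.0098, -0.0, -0.0039, 0.0, 1.8, -0.0, 0.0]
[-0.0097, -0.0, -0.0042, 0.0, 1.8, -0.0, 0.0]
[-0.0095, -0.0, -0.0045, 0.0, 1.8, -0.0, 0.0]
3 rows, dist 0.032 ang 5.3
[-0.01, -0.0, -0.0033, 0.0, 1.8, -0.0, 0.0]
[-0.0099, -0.0,
[... 189 characters left out ...]
]
[-0.0099, 0.0, -0.0034, -0.0, 1.8, 0.0, 0.0]
3 rows, dist 0.031 ang 5.3
[-0.0102, -0.0, -0.0021, 0.0, 1.8, -0.0, 0.0]
[-0.0102, -0.0, -0.0024, 0.0, 1.8, -0.0, 0.0]
[-0.0101, -0.0, -0.0028, 0.0, 1.8, -0.0, 0.0]
3 rows, dist 0.031 ang 5.3
[-0.0103, -0.0, -0.0015, -0.0, 1.8, 0.0, 0.0]
[-0.0103, -0.0, -0.0018, -0.0, 1.8, 0.0, 0.0]
[-0.0102, -0.0, -0.0022, -0.0, 1.8, 0.0, 0.0]
3 rows, dist 0.031 ang 5.3
[-0.0104, 0.0, -0.0009, 0.0, 1.8, -0.0, 0.0]
[-0.0103, 0.0, -0.0012, 0.0, 1.8, -0.0, 0.0]
[-0.0103, 0.0, -0.0015, 0.0, 1.8, -0.0, 0.0]
3 rows, dist 0.032 ang 2.3
[-0.0107, 0.0, -0.0001, 0.0, 0.8, -0.0, 0.0]
[-0.0107, 0.0, -0.0002, 0.0, 0.8, -0.0, 0.0]
[-0.0107, 0.0, -0.0003, 0.0, 0.8, -0.0, 0.0]
```

View pics/wrist3.png

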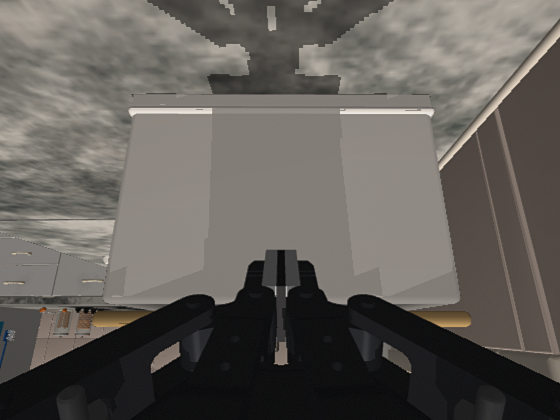

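The lip's front edge rests on the finger and the lid has lifted a few mm. The +y force comes from friction, because the finger was sliding inward. I'll back off slightly and then follow the lip's arc with a small outward bias.

```bash
cat >> h.py <<'E'
def P2(t): 
    a=max(.6,min(t+.1,1.57)); return pose(t,0,a,.021-.008*min(t/1.4,1))
def arc(t0,t1,n):
    for i in range(n):
        a,b=P2(t0+(t1-t0)*i/n),P2(t0+(t1-t0)*(i+1)/n); Rm=a[1]@Ro.from_rotvec(.5*Ro.from_matrix(a[1].T@b[1]).as_rotvec()).as_matrix()
        print(np.round(a[1].T@(b[0]-a[0])*1000,1),np.round(np.degrees(Ro.from_matrix(a[1].T@b[1]).as_rotvec()),1))
def est(): # lid angle assuming contact at finger face
    o=ctrl.get_obs(); R=Ro.from_euler('xyz',o["orientation"]).as_matrix(); p=np.array(o["tcp_pos"])-HINGE
    for d in (.013,.02):
        c=p+R@np.array([-.011,0,-d]); print("th",round(float(np.arctan2(c@K3,c@F)+.037),3),"r",round(float(np.hypot(c@K3,c@F)),3))
    f=np.array(o["contact_force"]); print("rad(F out)",f@F, "a",np.arcsin(-R[2,2]).round(3))
E
python3 -c "
from h import *
print(Rt(.6).T@(.0025*F+.002*K3))
arc(.02,.26,8)"
```

```text
[-2.39065046e-04 -2.17629160e-20 -3.19262398e-03]
[-5.4 -0.  -3.9] [0. 0. 0.]
[-5.5  0.  -3.7] [0. 0. 0.]
[-5.6  0.  -3.5] [0. 0. 0.]
[-5.7 -0.  -3.4] [0. 0. 0.]
[-5.8  0.  -3.2] [0. 0. 0.]
[-5.9 -0.  -3. ] [0. 0. 0.]
[-6.   0.  -2.8] [0. 0. 0.]
[-6.  -0.  -2.7] [0. 0. 0.]
```

Request:
{"op": "move_arm", "data": {
  "moves": [
    [0,0,-0.0032,0,0,0,0],
    [-0.003,0,-0.0022,0,0,0,0],
    [-0.0054,0,-0.0039,0,0,0,0],
    [-0.0055,0,-0.0037,0,0,0,0]
  ]
}}

```text
clock: 5.58
tcp_pos: [0.5715, 0.025, 0.1368]
orientation: [-3.142, 0.974, 1.527]
contact_force: [0.2, 0.6, -3.9]
width: -0.001
```

```bash
python3 -c "
from h import *
st();est()"
```

```text
5.58 [0.5715 0.025  0.1368] [-3.142  0.974  1.527] F [ 0.22  0.63 -3.94] q [-0.87  0.67  0.43  1.6   0.56  1.49 -0.71] w -0.0
th 0.103 r 0.215
th 0.119 r 0.221
rad(F out) 0.6432174092498045 a 0.597
```

Request:
{"op": "move_arm", "data": {
  "moves": [
    [-0.0057,0,-0.0034,0,0,0,0],
    [-0.0058,0,-0.0032,0,0,0,0],
    [-0.0059,0,-0.003,0,0,0,0],
    [-0.006,0,-0.0028,0,0,0,0],
    [-0.006,0,-0.0027,0,0,0,0]
  ]
}}

```text
clock: 6.2
tcp_pos: [0.5713, 0.0208, 0.1696]
orientation: [-3.142, 0.974, 1.527]
contact_force: [-0.1, -0.4, -4.5]
width: 0.005
```

```bash
python3 -c "
from h import *
st();est();arc(.26,.56,10);arc(.56,.86,10)"
```

```text
6.2 [0.5713 0.0208 0.1696] [-3.142  0.974  1.527] F [-0.13 -0.4  -4.49] q [-0.87  0.62  0.44  1.59  0.57  1.53 -0.68] w 0.01
th 0.257 r 0.216
th 0.268 r 0.222
rad(F out) -0.41045751629763605 a 0.597
[-6.1  0.  -2.5] [0. 0. 0.]
[-6.2 -0.  -2.3] [0. 0. 0.]
[-6.2 -0.  -2.1] [0. 0. 0.]
[-6.3 -0.  -1.9] [0. 0. 0.]
[-6.4  0.  -1.7] [0. 0. 0.]
[-6.4 -0.  -1.5] [0. 0. 0.]
[-6.4  0.  -1.4] [0. 0. 0.]
[-6.5 -0.  -1.2] [0. 0. 0.]
[-6.   0.  -1.3] [-0.   1.7 -0. ]
[-6.  -0.  -1.3] [-0.   1.7  0. ]
[-6.   0.  -1.3] [ 0.   1.7 -0. ]
[-6.  -0.  -1.3] [-0.   1.7 -0. ]
[-6.   0.  -1.3] [-0.   1.7  0. ]
[-6.  -0.  -1.3] [0.  1.7 0. ]
[-6.   0.  -1.3] [-0.   1.7 -0. ]
[-6.  -0.  -1.3] [0.  1.7 0. ]
[-6.   0.  -1.3] [-0.   1.7 -0. ]
[-6.   0.  -1.3] [ 0.   1.7 -0. ]
[-6.   0.  -1.3] [0.  1.7 0. ]
[-6.  -0.  -1.3] [-0.   1.7  0. ]
```

Request:
{"op": "move_arm", "data": {
  "moves": [
    [-0.0061,0,-0.0025,0,0,0,0],
    [-0.0062,0,-0.0023,0,0,0,0],
    [-0.0062,0,-0.0021,0,0,0,0],
    [-0.0063,0,-0.0019,0,0,0,0],
    [-0.0064,0,-0.0017,0,0,0,0],
    [-0.0064,0,-0.0015,0,0,0,0],
    [-0.0064,0,-0.0014,0,0,0,0],
    [-0.0065,0,-0.0012,0,0,0,0]
  ]
}}

```text
clock: 7.2
tcp_pos: [0.5707, 0.0046, 0.2195]
orientation: [-3.142, 0.974, 1.528]
contact_force: [-1.0, -0.4, -4.7]
width: 0.002
```

```bash
python3 -c "
from h import *
st();est()"
```

```text
7.2 [0.5707 0.0046 0.2195] [-3.142  0.974  1.528] F [-0.98 -0.38 -4.69] q [-0.87  0.55  0.46  1.59  0.61  1.57 -0.62] w 0.0
th 0.499 r 0.217
th 0.504 r 0.224
rad(F out) -0.41899970128213465 a 0.597
```

Request:
{"op": "move_arm", "data": {
  "moves": [
    [-0.006,0,-0.0011,0,1.7,0,0],
    [-0.006,0,-0.001,0,1.7,0,0],
    [-0.006,0,-0.001,0,1.7,0,0],
    [-0.006,0,-0.001,0,1.7,0,0],
    [-0.006,0,-0.001,0,1.7,0,0],
    [-0.006,0,-0.001,0,1.7,0,0],
    [-0.006,0,-0.001,0,1.7,0,0],
    [-0.006,0,-0.001,0,1.7,0,0],
    [-0.006,0,-0.001,0,1.7,0,0],
    [-0.006,0,-0.001,0,1.7,0,0]
  ]
}}

```text
clock: 8.45
tcp_pos: [0.5693, -0.0279, 0.2707]
orientation: [3.141, 0.675, 1.528]
contact_force: [0.7, 4.9, -0.3]
width: -0.005
```

```bash
python3 -c "
from h import *
st();est();arc(.8,.83,1)"
```

```text
8.45 [ 0.5693 -0.0279  0.2707] [3.141 0.675 1.528] F [ 0.67  4.88 -0.3 ] q [-0.76  0.33  0.47  1.58  0.48  1.52 -0.43] w -0.0
th 0.796 r 0.216
th 0.8 r 0.223
rad(F out) 4.904901574728529 a 0.896
[-6.   0.  -1.3] [0.  1.7 0. ]
```

Request:
{"op": "move_arm", "data": {
  "moves": [
    [-0.005,0,-0.0025,0,1.5,0,0],
    [-0.005,0,-0.002,0,1.6,0,0],
    [-0.005,0,-0.0018,0,1.6,0,0],
    [-0.005,0,-0.0016,0,1.6,0,0],
    [-0.005,0,-0.0016,0,1.6,0,0]
  ]
}}

```text
clock: 9.07
tcp_pos: [0.5686, -0.0425, 0.2928]
orientation: [-3.141, 0.537, 1.528]
contact_force: [0.1, 1.4, -2.9]
width: 0.0
```

```bash
python3 -c "
from h import *
st();est()"
```

```text
9.07 [ 0.5686 -0.0425  0.2928] [-3.141  0.537  1.528] F [ 0.11  1.35 -2.89] q [-0.7   0.26  0.48  1.56  0.4   1.51 -0.32] w 0.0
th 0.921 r 0.221
th 0.926 r 0.227
rad(F out) 1.3563255463741473 a 1.033
```

Request:
{"op": "move_arm", "data": {
  "moves": [
    [-0.005,0,-0.0012,0,1.5,0,0],
    [-0.005,0,-0.0012,0,1.5,0,0],
    [-0.005,0,-0.0012,0,1.5,0,0],
    [-0.005,0,-0.0012,0,1.5,0,0],
    [-0.005,0,-0.0012,0,1.5,0,0],
    [-0.005,0,-0.0012,0,1.5,0,0]
  ]
}}

```text
clock: 9.82
tcp_pos: [0.5676, -0.0659, 0.3129]
orientation: [-3.142, 0.38, 1.528]
contact_force: [-0.4, 1.7, -2.3]
width: 0.003
```

```bash
python3 -c "
from h import *
st();est()"
```

```text
9.82 [ 0.5676 -0.0659  0.3129] [-3.142  0.38   1.528] F [-0.39  1.74 -2.32] q [-0.61  0.21  0.51  1.53  0.28  1.49 -0.19] w 0.0
th 1.068 r 0.221
th 1.073 r 0.228
rad(F out) 1.7204017015786728 a 1.19
```

Request:
{"op": "move_arm", "data": {
  "moves": [
    [-0.005,0,-0.001,0,1.4,0,0],
    [-0.005,0,-0.001,0,1.4,0,0],
    [-0.005,0,-0.001,0,1.4,0,0],
    [-0.005,0,-0.001,0,1.4,0,0],
    [-0.005,0,-0.001,0,1.4,0,0],
    [-0.005,0,-0.001,0,1.4,0,0]
  ]
}}

```text
clock: 10.58
tcp_pos: [0.5666, -0.0924, 0.3281]
orientation: [3.141, 0.234, 1.528]
contact_force: [-0.1, 2.4, 0.5]
width: -0.003
```

```bash
python3 -c "
from h import *
st();est()"
```

```text
10.57 [ 0.5666 -0.0924  0.3281] [3.141 0.234 1.528] F [-0.1   2.41  0.48] q [-0.52  0.18  0.54  1.49  0.14  1.5  -0.04] w -0.0
th 1.213 r 0.221
th 1.218 r 0.228
rad(F out) 2.3986884754819453 a 1.337
```

Request:
{"op": "move_arm", "data": {
  "moves": [
    [-0.004,0,-0.0008,0,1.1,0,0],
    [-0.004,0,-0.0008,0,1.1,0,0],
    [-0.004,0,-0.0008,0,1.1,0,0],
    [-0.004,0,-0.0008,0,1.1,0,0],
    [-0.004,0,-0.0008,0,1.1,0,0],
    [-0.004,0,-0.0008,0,1.1,0,0]
  ]
}}

```text
clock: 11.32
tcp_pos: [0.5655, -0.1151, 0.3371]
orientation: [3.142, 0.119, 1.528]
contact_force: [0.7, 1.9, 0.9]
width: -0.003
```

```bash
python3 -c "
from h import *
st();est()
im,d=get_image('scene'); cv2.imwrite('pics/scene2.png',im); K,T=cam('scene'); np.savez('s2.npz',d=d,K=K,T=T)
im,d=get_image('top'); cv2.imwrite('pics/top2.png',im); K,T=cam('top'); np.savez('t2.npz',d=d,K=K,T=T,im=im)"
```

```text
11.32 [ 0.5655 -0.1151  0.3371] [3.142 0.119 1.528] F [0.72 1.94 0.86] q [-0.43  0.19  0.57  1.46  0.02  1.51  0.09] w -0.0
th 1.33 r 0.221
th 1.335 r 0.228
rad(F out) 1.9672614785002496 a 1.452
```

View pics/scene2.png

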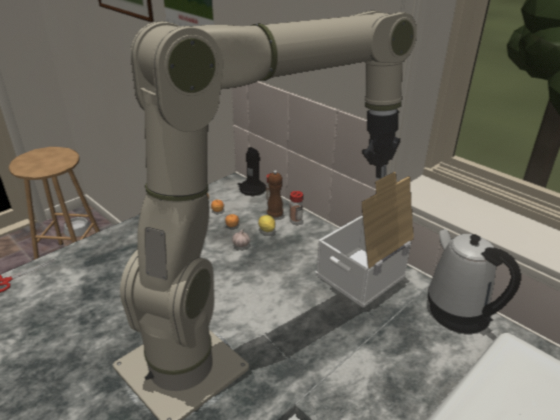

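The lid stands near upright at (390,220), with the finger on its lip at (378,185), and the caddy looks unmoved. I'll add a plane fit to measure the lid angle, then go on slowly.

```bash
cat >> h.py <<'E'
def lidang(name="scene"):
    im,d=get_image(name); K,T=cam(name); P=cloud(K,T,d); hsv=cv2.cvtColor(im,cv2.COLOR_BGR2HSV)
    q=P-HINGE; X=np.array([F[1],-F[0],0]); m=(d>0)&(np.abs(q@X)<.085)&(q@K3>.04)&(q@K3<.2)&(np.abs(q@F)<.16)&(hsv[...,1]>60)&(hsv[...,0]<25)
    s=q[m]; u,h=s@F,s@K3
    for _ in range(3):
        A=np.polyfit(h,u,1); r=np.abs(u-np.polyval(A,h)); k=r<max(2.5*np.median(r),.002); u,h=u[k],h[k]
    print(name,"lid angle",round(np.pi/2-np.arctan(A[0]),3),"offset at hinge",A[1].round(4),"n",len(u),"res",np.median(r).round(4))
E
python3 -c "
from h import *
lidang(); lidang('top')"
```

```text
scene lid angle 1.324 offset at hinge -0.0026 n 2029 res 0.0009
top lid angle 1.329 offset at hinge 0.0084 n 289 res 0.0002
```

Request:
{"op": "move_arm", "data": {
  "moves": [
    [-0.003,0,-0.0005,0,0.7,0,0],
    [-0.003,0,-0.0005,0,0.7,0,0],
    [-0.003,0,-0.0005,0,0.7,0,0]
  ]
}}

```text
clock: 11.9
tcp_pos: [0.5651, -0.1238, 0.3395]
orientation: [3.142, 0.083, 1.528]
contact_force: [-1.0, 1.0, 0.4]
width: -0.002
```

```bash
python3 -c "
from h import *
st();est();lidang()"
```

```text
11.9 [ 0.5651 -0.1238  0.3395] [3.142 0.083 1.528] F [-1.02  0.99  0.44] q [-0.4   0.19  0.58  1.45 -0.02  1.52  0.13] w -0.0
th 1.373 r 0.22
th 1.377 r 0.227
rad(F out) 0.9442740205738079 a 1.488
scene lid angle 1.362 offset at hinge -0.0024 n 1980 res 0.0009
```

Request:
{"op": "move_arm", "data": {
  "moves": [
    [-0.003,0,-0.0004,0,0.7,0,0],
    [-0.003,0,-0.0004,0,0.7,0,0],
    [-0.003,0,-0.0004,0,0.7,0,0]
  ]
}}

```text
clock: 12.32
tcp_pos: [0.5648, -0.1327, 0.3414]
orientation: [3.141, 0.046, 1.528]
contact_force: [-0.4, 0.3, 1.7]
width: -0.001
```

```bash
python3 -c "
from h import *
st();est();lidang()"
```

```text
12.32 [ 0.5648 -0.1327  0.3414] [3.141 0.046 1.528] F [-0.45  0.35  1.66] q [-0.37  0.2   0.59  1.43 -0.07  1.53  0.17] w -0.0
th 1.416 r 0.22
th 1.42 r 0.227
rad(F out) 0.32592606273000224 a 1.525
scene lid angle 1.405 offset at hinge -0.0025 n 1846 res 0.0008
```

Request:
{"op": "move_arm", "data": {
  "moves": [
    [-0.003,0,-0.0004,0,0.7,0,0],
    [-0.003,0,-0.0003,0,0.7,0,0],
    [-0.003,0,-0.0003,0,0.7,0,0]
  ]
}}

```text
clock: 12.75
tcp_pos: [0.5644, -0.1417, 0.3426]
orientation: [3.142, 0.01, 1.528]
contact_force: [0.5, 0.3, 0.7]
width: -0.004
```

```bash
python3 -c "
from h import *
st();est();lidang()"
```

```text
12.75 [ 0.5644 -0.1417  0.3426] [3.142 0.01  1.528] F [0.48 0.26 0.73] q [-0.33  0.21  0.6   1.42 -0.11  1.54  0.22] w -0.0
th 1.459 r 0.219
th 1.463 r 0.226
rad(F out) 0.2785987792607746 a 1.561
scene lid angle 1.45 offset at hinge -0.0023 n 1840 res 0.0008
```

Request:
{"op": "move_arm", "data": {
  "moves": [
    [0.002,0,0,0,0,0,0],
    [0.002,0,0,0,0,0,0],
    [0,0,0,0,0,0,0],
    [0,0,0,0,0,0,0]
  ]
}}

```text
clock: 13.3
tcp_pos: [0.5646, -0.1372, 0.3425]
orientation: [3.142, 0.01, 1.528]
contact_force: [0.4, 0.5, 0.3]
width: -0.002
```

```bash
python3 -c "
from h import *
st();est();lidang()"
```

```text
13.3 [ 0.5646 -0.1372  0.3425] [3.142 0.01  1.528] F [0.37 0.54 0.26] q [-0.34  0.21  0.6   1.42 -0.11  1.54  0.21] w -0.0
th 1.439 r 0.22
th 1.444 r 0.227
rad(F out) 0.5604438479215238 a 1.56
scene lid angle 1.43 offset at hinge -0.0024 n 1823 res 0.0007
```

Request:
{"op": "move_arm", "data": {
  "moves": [
    [-0.003,0,0,0,0,0,0],
    [-0.003,0,0,0,0,0,0],
    [-0.003,0,0,0,0,0,0],
    [-0.003,0,0,0,0,0,0],
    [-0.003,0,0,0,0,0,0]
  ]
}}

```text
clock: 13.98
tcp_pos: [0.5639, -0.1527, 0.3427]
orientation: [-3.142, 0.01, 1.528]
contact_force: [0.3, 1.2, -0.4]
width: 0.001
```

```bash
python3 -c "
from h import *
st();est();lidang()"
```

```text
13.97 [ 0.5639 -0.1527  0.3427] [-3.142  0.01   1.528] F [ 0.33  1.24 -0.41] q [-0.32  0.22  0.61  1.42 -0.11  1.54  0.24] w 0.0
th 1.509 r 0.218
th 1.512 r 0.225
rad(F out) 1.2493658764680253 a 1.56
scene lid angle 1.502 offset at hinge -0.0021 n 1774 res 0.0007
```

Request:
{"op": "move_arm", "data": {
  "moves": [
    [-0.003,0,0,0,0,0,0],
    [-0.003,0,0,0,0,0,0]
  ]
}}

```text
clock: 14.28
tcp_pos: [0.5636, -0.1585, 0.3427]
orientation: [-3.142, 0.01, 1.528]
contact_force: [-0.2, 0.7, 0.7]
width: 0.0
```

```bash
python3 -c "
from h import *
st();est();lidang()"
```

```text
14.28 [ 0.5636 -0.1585  0.3427] [-3.142  0.01   1.528] F [-0.18  0.7   0.69] q [-0.31  0.22  0.61  1.41 -0.12  1.54  0.25] w 0.0
th 1.536 r 0.217
th 1.538 r 0.224
rad(F out) 0.692066632666161 a 1.56
scene lid angle 1.527 offset at hinge -0.0024 n 1737 res 0.0007
```

Backing off a little again to see if the lid follows.

Request:
{"op": "move_arm", "data": {
  "moves": [
    [0.004,0,0,0,0,0,0],
    [0,0,0,0,0,0,0],
    [0,0,0,0,0,0,0],
    [0,0,0,0,0,0,0]
  ]
}}

```text
clock: 14.82
tcp_pos: [0.5638, -0.1544, 0.3427]
orientation: [3.142, 0.01, 1.528]
contact_force: [0.3, -0.3, -0.6]
width: 0.0
```

```bash
python3 -c "
from h import *
st();est();lidang()"
```

```text
14.82 [ 0.5638 -0.1544  0.3427] [3.142 0.01  1.528] F [ 0.32 -0.3  -0.63] q [-0.31  0.22  0.61  1.41 -0.12  1.54  0.24] w 0.0
th 1.517 r 0.218
th 1.52 r 0.225
rad(F out) -0.28482982370610543 a 1.56
scene lid angle 1.522 offset at hinge -0.0023 n 1753 res 0.0007
```

Request:
{"op": "move_arm", "data": {
  "moves": [
    [-0.003,0,0,0,0,0,0],
    [-0.003,0,0,0,0,0,0],
    [-0.003,0,0,0,0,0,0],
    [-0.003,0,0,0,0,0,0]
  ]
}}

```text
clock: 15.38
tcp_pos: [0.5633, -0.1667, 0.3429]
orientation: [3.142, 0.01, 1.528]
contact_force: [-0.2, -0.2, 0.6]
width: 0.005
```

```bash
python3 -c "
from h import *
st();est();lidang()"
```

```text
15.38 [ 0.5633 -0.1667  0.3429] [3.142 0.01  1.528] F [-0.2  -0.18  0.64] q [-0.3   0.23  0.61  1.41 -0.12  1.54  0.27] w 0.01
th 1.573 r 0.217
th 1.574 r 0.224
rad(F out) -0.1868557032947991 a 1.56
scene lid angle 1.564 offset at hinge -0.0024 n 1684 res 0.0007
```

Request:
{"op": "move_arm", "data": {
  "moves": [
    [0.004,0,0,0,0,0,0],
    [0,0,0,0,0,0,0],
    [0,0,0,0,0,0,0],
    [0,0,0,0,0,0,0]
  ]
}}

```text
clock: 15.92
tcp_pos: [0.5635, -0.1624, 0.3428]
orientation: [3.142, 0.01, 1.528]
contact_force: [0.2, -0.1, 0.3]
width: 0.002
```

```bash
python3 -c "
from h import *
st();est();lidang()"
```

```text
15.93 [ 0.5635 -0.1624  0.3428] [3.142 0.01  1.528] F [ 0.23 -0.14  0.25] q [-0.3   0.23  0.61  1.41 -0.12  1.54  0.26] w 0.0
th 1.554 r 0.217
th 1.555 r 0.224
rad(F out) -0.12605696000914435 a 1.56
scene lid angle 1.567 offset at hinge -0.0023 n 1689 res 0.0007
```

The lid is now almost exactly at balance. I'll take it a little further, well short of the earliest possible stop.

Request:
{"op": "move_arm", "data": {
  "moves": [
    [-0.004,0,0,0,0,0,0],
    [-0.002,0,0,0,0,0,0],
    [-0.002,0,0,0,0,0,0],
    [-0.002,0,0,0,0,0,0],
    [-0.002,0,0,0,0,0,0]
  ]
}}

```text
clock: 16.6
tcp_pos: [0.563, -0.1745, 0.3429]
orientation: [-3.142, 0.01, 1.528]
contact_force: [-0.4, -0.0, 0.1]
width: -0.006
```

```bash
python3 -c "
from h import *
st();est();lidang()"
```

```text
16.6 [ 0.563  -0.1745  0.3429] [-3.142  0.01   1.528] F [-0.41 -0.05  0.13] q [-0.28  0.24  0.62  1.4  -0.13  1.54  0.28] w -0.01
th 1.61 r 0.217
th 1.609 r 0.224
rad(F out) -0.06425591418696293 a 1.56
scene lid angle 1.604 offset at hinge -0.0022 n 1646 res 0.0006
```

Request:
{"op": "move_arm", "data": {
  "moves": [
    [0.005,0,0,0,0,0,0],
    [0,0,0,0,0,0,0],
    [0,0,0,0,0,0,0],
    [0,0,0,0,0,0,0],
    [0,0,0,0,0,0,0],
    [0,0,0,0,0,0,0]
  ]
}}

```text
clock: 17.4
tcp_pos: [0.5632, -0.1694, 0.3429]
orientation: [3.142, 0.01, 1.528]
contact_force: [0.2, 0.1, 0.0]
width: -0.002
```

```bash
python3 -c "
from h import *
st();est();lidang()"
```

```text
17.4 [ 0.5632 -0.1694  0.3429] [3.142 0.01  1.528] F [0.2  0.11 0.04] q [-0.29  0.23  0.62  1.41 -0.12  1.54  0.27] w -0.0
th 1.586 r 0.217
th 1.586 r 0.224
rad(F out) 0.11707895372046281 a 1.56
scene lid angle 1.62 offset at hinge -0.0023 n 1605 res 0.0007
```

The lid moves on alone, past balance. Now back away from it and go to above the mandarin.

Request:
{"op": "move_arm", "data": {
  "moves": [
    [0.02,0,0,0,0,0,0],
    [0.04,0,-0.01,0,0,0,0.5],
    [0.05,0,0,0,0,0,1],
    [0.05,0,0,0,0,0,1],
    [0.05,-0.01,0.01,0,0,0,1],
    [0.05,-0.02,0.02,0,0,0,1],
    [0.05,-0.03,0.03,0,0,0,1],
    [0.05,-0.03,0.03,0,0,0,1],
    [0.05,-0.02,0.03,0,0,0,1],
    [0.05,-0.01,0.02,0,0,0,1]
  ]
}}

```text
clock: 18.7
tcp_pos: [0.4643, 0.2907, 0.21]
orientation: [-3.141, 0.01, 1.528]
contact_force: [0.2, -1.0, 0.9]
width: 1.001
```

```bash
python3 -c "
from h import *
st();lidang()
for n in ['wrist','top']:
    im,d=get_image(n);K,T=cam(n);P=cloud(K,T,d);hsv=cv2.cvtColor(im,cv2.COLOR_BGR2HSV)
    m=((d>0)&(P[...,2]>.01)&(P[...,2]<.06)&(hsv[...,1]>120)&(hsv[...,0]<20)&(np.hypot(P[...,0]-.467,P[...,1]-.366)<.05))
    q=P[m]
    if len(q)<20: print(n,'none',len(q)); continue
    A=np.c_[2*q,np.ones(len(q))]; s=np.linalg.lstsq(A,(q**2).sum(1),rcond=None)[0]
    print(n,len(q),'sphere',s[:3].round(4),np.sqrt(s[3]+s[:3]@s[:3]).round(4),'box',q.min(0).round(3),q.max(0).round(3),proj(K,T,s[:3]))
    cv2.imwrite('pics/%s4.png'%n,im)
"
```

```text
18.7 [0.4643 0.2907 0.21  ] [-3.141  0.01   1.528] F [ 0.23 -1.    0.87] q [-0.88  0.18  0.26  1.71 -0.04  1.27 -0.65] w 1.0
scene lid angle 1.662 offset at hinge -0.0023 n 1543 res 0.0006
wrist 1987 sphere [0.4655 0.362  0.016 ] 0.0254 box [0.444 0.34  0.022] [0.489 0.385 0.042] (np.float64(281.71380062644687), np.float64(113.9501646538537))
top none 0
```

Request:
{"op": "move_arm", "data": {
  "moves": [
    [0.025,0,0.03,0,0,0,1],
    [0.025,0,0.03,0,0,0,1],
    [0.023,-0.001,0.03,0,0,0,1],
    [0,0,0,0,0,0,1]
  ]
}}

```text
clock: 19.35
tcp_pos: [0.4668, 0.3611, 0.1183]
orientation: [-3.139, 0.013, 1.529]
contact_force: [-0.4, -0.6, -0.0]
width: 1.0
```

```bash
python3 -c "
from h import *
st();lidang()
n='wrist'
im,d=get_image(n);K,T=cam(n);P=cloud(K,T,d);hsv=cv2.cvtColor(im,cv2.COLOR_BGR2HSV)
m=((d>0)&(P[...,2]>.005)&(P[...,2]<.06)&(hsv[...,1]>120)&(hsv[...,0]<20)&(np.hypot(P[...,0]-.467,P[...,1]-.366)<.05))
q=P[m];print(len(q),'box',q.min(0).round(3),q.max(0).round(3))
cv2.imwrite('pics/wrist5.png',im)
"
```

```text
19.35 [0.4668 0.3611 0.1183] [-3.139  0.013  1.529] F [-0.43 -0.61 -0.03] q [-0.92  0.35  0.22  1.69 -0.08  1.12 -0.72] w 1.0
scene lid angle 1.695 offset at hinge -0.0023 n 1470 res 0.0006
3132 box [0.444 0.344 0.016] [0.489 0.388 0.042]
```

View pics/wrist5.png

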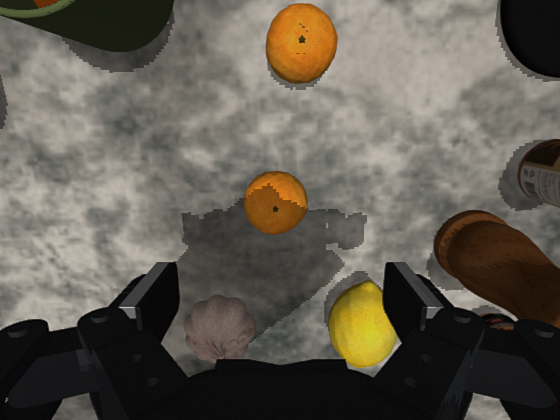

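The chosen mandarin is centred between the fingers at (276,202), with the garlic at (220,328) and the lemon at (365,325) clear of the jaws. Next I go down and grip.

Request:
{"op": "move_arm", "data": {
  "moves": [
    [0.002,0,0.03,0,0,0,1],
    [0.002,0,0.03,0,0,0,1],
    [0,0,0.03,0,0,0,1],
    [0,0,0.025,0,0,0,1],
    [0,0,0,0,0,0,0.8],
    [0,0,0,0,0,0,0.45],
    [0,0,0,0,0,0,0.3],
    [0,0,0,0,0,0,0.3],
    [0,0,0,0,0,0,0.3]
  ],
  "squeeze": 20
}}

```text
clock: 20.58
tcp_pos: [0.4693, 0.3644, 0.0075]
orientation: [3.139, 0.008, 1.527]
contact_force: [-0.6, -1.9, 5.9]
width: 0.515
```

```bash
python3 -c "
from h import *
st();lidang()"
```

```text
20.57 [0.4693 0.3644 0.0075] [3.139 0.008 1.527] F [-0.57 -1.92  5.87] q [-0.9   0.49  0.2   1.76 -0.11  0.9  -0.7 ] w 0.51
scene lid angle 1.699 offset at hinge -0.0023 n 1446 res 0.0006
```

Request:
{"op": "move_arm", "data": {
  "moves": [
    [0,0,-0.02,0,0,0,0.3],
    [0,0,-0.04,0,0,0,0.3],
    [0,0,-0.05,0,0,0,0.3],
    [0,0,-0.05,0,0,0,0.3],
    [0,0,-0.05,0,0,0,0.3]
  ]
}}

```text
clock: 21.25
tcp_pos: [0.468, 0.3661, 0.2192]
orientation: [3.14, 0.009, 1.527]
contact_force: [-0.2, 0.3, -0.9]
width: 0.511
```

Request:
{"op": "move_arm", "data": {
  "moves": [
    [-0.03,0.01,0,0,0,0,0.3],
    [-0.05,0.013,0,0,0,0,0.3],
    [-0.05,0.013,0,0,0,0,0.3],
    [-0.05,0.014,0,0,0,0,0.3],
    [-0.05,0.014,0,0,0,0,0.3],
    [-0.05,0.014,0,0,0,0,0.3],
    [-0.05,0.013,0,0,0,0,0.3],
    [-0.05,0.013,0,0,0,0,0.3],
    [-0.05,0.013,0,0,0,0,0.3],
    [0,0,0,0,0,0,0.3]
  ]
}}

```text
clock: 22.5
tcp_pos: [0.5663, -0.0737, 0.2219]
orientation: [3.139, 0.011, 1.52]
contact_force: [-0.8, 0.1, 0.1]
width: 0.517
```

```bash
python3 -c "
from h import *
st();lidang(); im,d=get_image('wrist');cv2.imwrite('pics/wrist6.png',im)
im,d=get_image('top');cv2.imwrite('pics/top6.png',im);K,T=cam('top');np.savez('t6.npz',im=im,d=d,K=K,T=T)"
```

```text
22.5 [ 0.5663 -0.0737  0.2219] [3.139 0.011 1.52 ] F [-0.82  0.09  0.09] q [-0.42  0.23  0.54  1.65 -0.11  1.29  0.09] w 0.52
scene lid angle 1.698 offset at hinge -0.0023 n 1458 res 0.0006
```

View pics/wrist6.png

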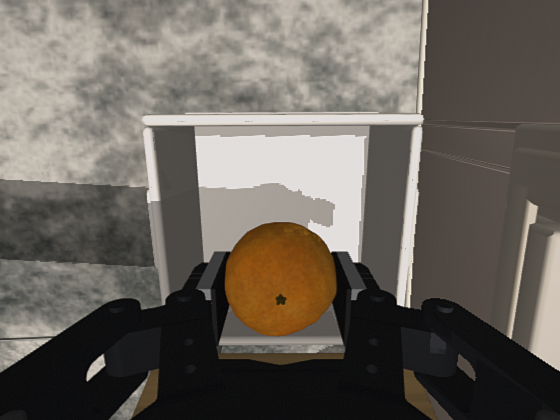

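The mandarin is held at (280,280), centred over the open crock. I'll check the wrist camera's clearance before lowering.

```bash
python3 -c "
from h import *
print(np.round(camera_params('wrist')['T_tool_cam'],3))"
```

```text
[[-0.     0.965  0.261  0.065]
 [ 1.     0.    -0.     0.001]
 [-0.     0.261 -0.965 -0.143]
 [ 0.     0.     0.     1.   ]]
```

Request:
{"op": "move_arm", "data": {
  "moves": [
    [0,0,0.03,0,0,0,0.3],
    [0,0,0.03,0,0,0,0.3],
    [0,0,0.03,0,0,0,0.3],
    [0,0,0.03,0,0,0,0.3],
    [0,0,0,0,0,0,0.3]
  ]
}}

```text
clock: 23.28
tcp_pos: [0.565, -0.0679, 0.0984]
orientation: [-3.138, 0.01, 1.53]
contact_force: [0.2, 0.8, 0.3]
width: 0.512
```

Request:
{"op": "move_arm", "data": {
  "moves": [
    [0,0,0.02,0,0,0,0.3],
    [0,0,0.02,0,0,0,0.3],
    [0,0,0.01,0,0,0,0.3],
    [0,0,0,0,0,0,0.3],
    [0,0,0,0,0,0,0.8],
    [0,0,0,0,0,0,0.8],
    [0,0,0,0,0,0,0.8]
  ]
}}

```text
clock: 24.15
tcp_pos: [0.5666, -0.0702, 0.0501]
orientation: [3.141, 0.01, 1.528]
contact_force: [-0.3, 0.8, -0.3]
width: 0.8
```

Request:
{"op": "move_arm", "data": {
  "moves": [
    [0,0,-0.03,0,0,0,0.8],
    [0,0,-0.05,0,0,0,0.8],
    [0,0,-0.05,0,0,0,0.8],
    [0,0,-0.05,0,0,0,0.8],
    [0.04,-0.02,-0.03,0,0,0,0.8],
    [0.05,-0.03,0,0,0,0,0.8],
    [0.05,-0.03,0,0,0,0,0.8],
    [0.05,-0.03,0,0,0,0,0.8],
    [0.05,-0.03,0,0,0,0,0.8],
    [0,0,0,0,0,0,0.8]
  ]
}}

```text
clock: 25.4
tcp_pos: [0.4346, 0.1819, 0.2573]
orientation: [-3.141, 0.009, 1.535]
contact_force: [0.7, -1.5, 0.3]
width: 0.802
```

```bash
python3 -c "
from h import *
st();lidang()
im,d=get_image('top');K,T=cam('top');P=cloud(K,T,d)
z=np.load('top0.npz');
for n in ['mandarin_1','lemon_1','garlic_1']:
    for r in spotter.boxes_of('top',n): print(n,round(r['score'],2),(T[:3,:3]@np.array(r['point'])+T[:3,3]).round(3))
s,_=get_image('scene')
cv2.imwrite('pics/end.png',np.hstack([cv2.resize(im[100:310,120:500],(500,276)),cv2.resize(s[140:320,180:480],(300,180))[:180].repeat(1,0) if 0 else cv2.copyMakeBorder(cv2.resize(s[140:320,180:480],(300,180)),0,96,0,0,0)]))
# caddy rim footprint: front wall edges before/after
for nm,PP,dd in [('now',P,d)]:
    m=(dd>0)&(PP[...,2]>.122)&(PP[...,2]<.142)&(PP[...,0]>.4)&(PP[...,0]<.69)&(PP[...,1]<.06)&(PP[...,1]>-.2)
    q=PP[m]; r=cv2.minAreaRect(q[:,:2].astype(np.float32)); print(r, len(q), q.min(0).round(3),q.max(0).round(3))
"
```

```text
25.4 [0.4346 0.1819 0.2573] [-3.141  0.009  1.535] F [ 0.74 -1.47  0.26] q [-0.79 -0.03  0.28  1.82  0.02  1.36 -0.54] w 0.8
scene lid angle 1.698 offset at hinge -0.0024 n 1451 res 0.0006
mandarin_1 0.78 [0.485 0.547 0.036]
mandarin_1 0.7 [ 0.566 -0.066  0.044]
mandarin_1 0.68 [0.488 0.472 0.037]
lemon_1 0.65 [0.529 0.264 0.047]
lemon_1 0.52 [ 0.564 -0.066  0.041]
((0.5670928359031677, -0.09240385890007019), (0.18279144167900085, 0.19034110009670258), 87.51074981689453) 1149 [ 0.469 -0.184  0.122] [0.665 0.002 0.142]
```

View pics/end.png

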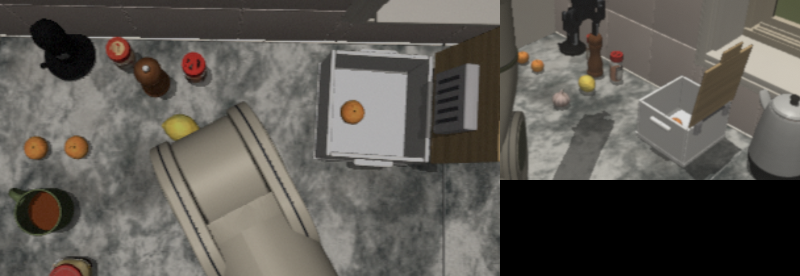

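The mandarin lies in the caddy at (352,112) and the lid stands open at (465,95). The lemon (180,125) and garlic (right panel, 561,98) are where they were. The rim centre (0.567, -0.092) matches where the caddy started.

```bash
python3 -c "
from h import *
print(ctrl.job_done())"
```

```text
the job is handed in; nothing more can be done
None
```

The lid stands open by itself, the mandarin is in the caddy, and the job was handed in at about 25 s of the 72 s allowed.

- **Lid:** I lifted the lip with a fingertip, followed its arc, and released it four times near the top to feel for the balance point. Balance came at about 1.56 rad. I let go at about 1.61 rad and the lid sank back on its own to its stop at about 1.70 rad, so I never pressed it there. Its angle was still 1.70 rad after the mandarin went in.
- **Forces:** The highest reading was about 9 N, mostly sideways from friction at first contact. After that the readings stayed at about 5 N or less. I only read the force at the end of each move, so short peaks between readings are not ruled out.
- **Mandarin:** I took the one farthest to the robot's right and released it low inside the crock. The last picture shows it on the caddy floor.
- **Other things:** The caddy's position and turn measured the same as at the start, to about 2 mm. The lemon was found within 3 mm of its start. The arm hid the garlic from the top camera, so it was confirmed by eye only, in the scene picture.
- **Disagreements:** The object finder also labelled the mandarin in the caddy as a lemon, at a lower score (0.52), which the picture contradicts.

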